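# Load the cassette basket, latch its lid and hang it on the drain stand

## Task

Get the cassette basket ready for the next processing run: squeeze the two blue tabs together to free the lid, lift it off, and put every cassette on the bench into the basket. Then put the lid back with the tabs squeezed and let both tabs spring out so that it is latched, and hang the closed basket by its handle in the dip of both prongs of the stand's hook, at rest. Keep the basket upright all the while and leave the other things on the bench where they are.

Things in the scene. Friction and masses are not known exactly. Their poses are not given: they have to be found in the camera images.
- basket: steel wire-mesh basket, open-topped, 86 (x) x 130 (y) x 56 mm high, about 0.22 kg, loose on the bench. Origin: centre of its underside, z up. Walls and floor 3 mm; inside 80 x 124 mm. At the middle of each long wall (-x and +x side) the rim has a window for the lid's bolt, 28 mm wide, 42 to 51 mm above the underside. Same after half a turn.
- lid: the basket's lid, 0.13 kg, latched on it at the start: steel sheet 86 (x) x 130 (y) x 3 mm, its top 17 mm above the origin, on four round-ended guide pins that fit inside the basket's corners with 1.5 mm to spare. Origin: centre, level with the pins' feet, z up. It can stand on its pins. Latched, the origin is 42 mm above the basket's and on its axis, x axes parallel (either way round).
- lid_tabs (a point): midway between the lid's two blue tabs, 13 mm above the top of its sheet. Upright pads, 20 mm wide (y), 2 to 24 mm above the sheet, facing along the lid's x: outer faces 60 mm apart free, 48 mm squeezed. Squeezed from above (TCP 22 mm above the sheet) they also serve to lift the lid; the handle fits between the fingers. Orientation as the lid.
- lid_bar (a point): middle of the handle's black sleeve: level bar fixed above the lid, 10 mm thick, 98 mm long along the lid's y axis, 52 mm above the top of the sheet (69 mm above the lid's origin), on two 6 mm legs at y = +-54 mm; 47 mm clear between bar and sheet. Carries lid and basket once the lid is latched. Orientation as the lid.
- tab_a (a joint): latch tab at the lid's -x side, travel in m: 0 = sprung out, 0.006 = squeezed inward to its stop; spring about 3 N at 0, 7 N at 0.006. Its bolt (18 mm wide, 4 mm thick, 2 to 6 mm above the lid's origin) reaches 44.5 mm from the lid's middle, through the basket's window, when out; 38.5 mm, clear of the wall, when squeezed.
- tab_b (a joint): latch tab at the lid's +x side, as tab_a.
- stand: fixed drain stand: white drip tray 190 (x) x 170 (y) x 12 mm, origin at the centre of its underside, z up. Steel post 16 mm thick, 178 mm high at x = +72 mm; from it two prongs (8 mm rods at y = +-32 mm) reach to the open -x side, which faces the robot: level at 164.5 mm (rod axis) to x = -14, a V down to 154.5 mm at x = -30, up to 169.5 mm at the end, x = -52 mm.
- stand_saddle (a point): where the middle of the handle's bar rests when hung in the V of both prongs, 165 mm above the bench, bar along the stand's y (either way round); axes as the stand. The rods fill the heights 150 to 174 mm: bring the bar in from the open -x side above them, with the lid's sheet passing below them (bar 180 to 198 mm high), then lower it into the V.
- cassette_white: tissue cassette, white, plastic, slotted on top with a pale slanted writing face at its -x end: 40 (x) x 28 (y) x 7 mm, 14 g, lies flat on the bench. Origin: centre of its underside, z up. May be absent.
- cassette_pink: tissue cassette, pink, plastic, slotted on top with a pale slanted writing face at its -x end: 40 (x) x 28 (y) x 7 mm, 14 g, lies flat on the bench. Origin: centre of its underside, z up. May be absent.
- cassette_yellow: tissue cassette, yellow, plastic, slotted on top with a pale slanted writing face at its -x end: 40 (x) x 28 (y) x 7 mm, 14 g, lies flat on the bench. Origin: centre of its underside, z up. May be absent.
- cassette_green: tissue cassette, green, plastic, slotted on top with a pale slanted writing face at its -x end: 40 (x) x 28 (y) x 7 mm, 14 g, lies flat on the bench. Origin: centre of its underside, z up. May be absent.
- cassette_lilac: tissue cassette, lilac, plastic, slotted on top with a pale slanted writing face at its -x end: 40 (x) x 28 (y) x 7 mm, 14 g, lies flat on the bench. Origin: centre of its underside, z up. May be absent.
- cassette_blue: tissue cassette, blue, plastic, slotted on top with a pale slanted writing face at its -x end: 40 (x) x 28 (y) x 7 mm, 14 g, lies flat on the bench. Origin: centre of its underside, z up. May be absent.
- timer: white bench timer, 65 x 47 x 69 mm, stands by; leave it alone. Origin: centre of its underside.
- amber_bottle: small amber glass bottle with black cap, 40 mm thick, 80 mm high; leave it alone. Origin: centre of its underside.
- red_bottle: small bottle of red stain, 38 mm thick, 92 mm high; leave it alone. Origin: centre of its underside.
- tweezers: steel forceps lying on the bench, 16 x 141 x 9 mm, long along its y axis; leave them alone. Origin: centre of its underside.
Things that resemble listed ones, but are neither listed nor needed, are in the scene too. Several things look just like the cassette_yellow: the one meant starts farthest from the robot's base.

How it is judged (in metres and radians):
On the way, in this order (a step that is already met when the one before it is completed fails the run):
1. the lid is off the basket ((horizontal distance between lid and basket above 0.09 m or z of lid in the frame of basket above 0.075 m)), for 0.2 s.
2. every cassette lies in the basket (x of cassette_white in the frame of basket between -0.041 and 0.041 m and y of cassette_white in the frame of basket between -0.063 and 0.063 m and z of cassette_white in the frame of basket between -0.003 and 0.045 m and x of cassette_pink in the frame of basket between -0.041 and 0.041 m and y of cassette_pink in the frame of basket between -0.063 and 0.063 m and z of cassette_pink in the frame of basket between -0.003 and 0.045 m and x of cassette_yellow in the frame of basket between -0.041 and 0.041 m and y of cassette_yellow in the frame of basket between -0.063 and 0.063 m and z of cassette_yellow in the frame of basket between -0.003 and 0.045 m and x of cassette_green in the frame of basket between -0.041 and 0.041 m and y of cassette_green in the frame of basket between -0.063 and 0.063 m and z of cassette_green in the frame of basket between -0.003 and 0.045 m and x of cassette_lilac in the frame of basket between -0.041 and 0.041 m and y of cassette_lilac in the frame of basket between -0.063 and 0.063 m and z of cassette_lilac in the frame of basket between -0.003 and 0.045 m and x of cassette_blue in the frame of basket between -0.041 and 0.041 m and y of cassette_blue in the frame of basket between -0.063 and 0.063 m and z of cassette_blue in the frame of basket between -0.003 and 0.045 m), for 0.2 s.
3. the lid is back on the basket with both tabs sprung out (all of step 2 and x of lid in the frame of basket between -0.005 and 0.005 m and y of lid in the frame of basket between -0.005 and 0.005 m and z of lid in the frame of basket between 0.038 and 0.047 m and angle between the z axis of lid and the z axis of basket, either way round below 0.06 rad and value of joint each of tab_a, tab_b below 0.002 m), for 0.2 s.
At the end, for the whole second after the job is handed in: Every cassette present is inside the basket; the lid is on it (within 5 mm, square) with both tabs sprung out (within 2 mm of fully out); the handle's bar rests in the V of both prongs (within 10 mm fore and aft, 22 mm sideways, 6 mm in height), basket level within 0.2 rad and at rest (all of step 3 and x of lid_bar in the frame of stand_saddle between -0.01 and 0.01 m and y of lid_bar in the frame of stand_saddle between -0.022 and 0.022 m and z of lid_bar in the frame of stand_saddle between -0.006 and 0.006 m and angle between basket's own z axis and vertical below 0.2 rad and linear speed of basket below 0.03 m/s and height (world z) of basket above 0.03 m); the robot touches nothing.
It fails at once if the basket is tipped (more than 0.7 rad) (angle between basket's own z axis and vertical above 0.7 rad).
It fails at once if a bystander is pushed more than 3 cm (distance of any of timer, amber_bottle, red_bottle, tweezers from where it was at the start of the episode above 0.03 m).
Of cassette_white, cassette_pink, cassette_yellow, cassette_green, cassette_lilac, cassette_blue only 4 to 6 are there at a start; the rules pass over those that are not, and their reading is None.
At some moment in a run one of cassette_white, cassette_pink, cassette_yellow, cassette_green, cassette_lilac, cassette_blue may be knocked a few centimetres aside while the robot is not near it.
It also fails if it takes over 210 s, if anything falls off the work surface, if the arm or the gripper's body presses on something with over 40 N, if the wrist force passes 120 N, or if a joint passes its speed limit or range.

## Robot

A 6-joint arm with a two-finger parallel gripper is mounted at the origin on a cart in front of the work surface, level with it; the furniture and walls round the work are solid. World frame = base frame: x ahead of the robot, y to its left, z up, the work surface at z = 0. Lengths are in m, angles in degrees, forces in N, time in s.
With the tool pointing down it reaches from about 0.4 to 0.825 m from the base axis. Payload 7 kg.
Tool frame: the origin (TCP) lies between the finger pads, 19 mm behind the fingertips; this is the grasp point; z points along the fingers, y is the line along which they close (so a half turn about z gives the same grasp; the last joint's range is limited). The gripper opens to 88 mm and grips with 3 to 60 N. Pads are 19 mm wide; open, the fingers measure 130 mm over their backs; the gripper's body (78 mm by 193 mm) begins 47 mm behind the grasp point.
Start: joints at [-57.806, 20.546, 0.682, 0, -70.136, -16.507], TCP at [0.182, -0.65, 0.245] pointing down, gripper open.
Joint ranges: [-176.03, 176.03], [-82.01, 121.73], [-58.28, 71.71], [-173.87, 95.51], [-174.79, -0.11], [-173.66, 173.66]. Speed limits (degrees/s): [136.94, 136.94, 172.46, 180, 180, 180].

## Interface

Orientations are given as [roll, pitch, yaw] about the fixed x, y, z axes, in that order (R = Rz(yaw) Ry(pitch) Rx(roll)).
In Python, from plant import ctrl, imaging, close_job gives the robot as it stands.
- The arm moves only by the shell command python3 -m crank 'ROWS'. ROWS is JSON, a list of rows, each a list of 3 entries, a list of its own where there are three numbers: the shift along the world's x, y, z in m, then the turn, a rotation vector about the world's x, y, z in degrees, then the opening, from -1 (shut) to 1 (fully open), so that 0 is half open. A call has 1 to 12 rows; each row shifts and turns the commanded pose from where the row before left it; what a row does not reach is not made up. A row lasts 1/10 s, in which the tool goes at most 50 mm and 8.59 degrees, less where a joint would pass 70% of its speed; a pose out of reach is approached as far as the arm can. A call is refused whole if a number of a shift passes 0.05 or a number of a turn 8.59, either way. A call with a gripper value outside its range is refused whole. The fingers move at their own pace and stop on an object; the grip force is fixed at half the most. Time passes only in rows, so rows that do not move let the fingers close. It gives the time, the measured TCP pose, the force, the opening and the grip force at its end, in the units of the state.
- ctrl.get_obs(): the state, without advancing time (a new reading comes with each control period).
- imaging.snapshot(name): name is "side" or "top" or "wrist"; returns (picture, depth): 384x512x3 uint8, blue, green, red; 384x512 float32, m along the optical axis (not along the pixel's ray), 0 where there is no reading.
- imaging.camera_model(name): a dict with "mtx" (3x3 intrinsics, pixels), "R" (3x3) and "t" (3): a world point X has camera coordinates R X + t. Camera axes: x right, y down, z forward; pixel columns grow to the right and rows downward; lengths in m; the calibration is good to about 2 mm. The wrist camera is an equidistant fisheye: a pixel r from the principal point sees the ray r / f radians off the axis. A picture is of the moment at which its call begins: read the wrist's pose just before it. camera_model takes no time and is no camera call; for the wrist camera it gives the pose at the moment of the call.
- close_job(): hands the job in; it is judged then, once.
The state is a dict: "clock": time; "joint_pos": joint angles; "qvel": joint speeds; "tau": joint torques, N m; "tool_pos": TCP position; "orientation": TCP orientation; "force": force on the tool from outside, world axes, zero at the start; "moment": the same for the moment, N m; "opening": finger opening in m; "gripper_force": force on a finger pad.
Only numpy, scipy, OpenCV 4.12 (cv2) and the standard library are available. Lean on these libraries where they do the work, as an engineer would, in place of code of your own. Each camera call takes 0.05 s, during which the arm holds its last target. There are 200 camera calls.

## Working session

There is one attempt and no reset: what is moved stays moved. The work goes in short steps, Python scripts to look and compute and a shell command to move; the robot and the scene stay as the last step left them, time stands still between calls to the robot, and variables do not carry over. Pictures are saved under pics/ and viewed, at most 14 in all, crops included, and the job is handed in when it is done.

```bash
ls; mkdir -p pics; python3 - <<'E'
from plant import ctrl, imaging
import cv2, numpy as np
print(ctrl.get_obs())
for n in ("top","side"):
    p,d=imaging.snapshot(n); cv2.imwrite(f"pics/{n}0.png",p); np.savez(f"pics/{n}0.npz",p=p,d=d); print(n,imaging.camera_model(n))
E
```

```text
pics
{'clock': 0.0, 'joint_pos': array([-5.78058184e+01,  2.05913485e+01,  6.32199747e-01, -1.99974526e-02,
       -7.01371711e+01, -1.65056755e+01]), 'qvel': array([-0.02354562, -0.03524044,  0.00910384,  0.00740723, -0.12938284,
       -0.02988404]), 'tau': array([-8.37750595e-04, -5.82717562e+01,  2.93049717e+01,  6.99720427e+00,
        6.77498057e-03, -1.20564591e-04]), 'tool_pos': array([ 0.18235073, -0.64940342,  0.24441209]), 'orientation': array([ 1.79902308e+02, -9.34400546e-03, -1.64318296e+02]), 'force': array([-0.09840802, -0.46074504,  0.29215094]), 'moment': array([ 0.02931244,  0.03565081, -0.01047886]), 'gripper_force': 0.0, 'opening': 0.0880125359574204}
top {'mtx': array([[373.42105216,   0.        , 254.40334656],
       [  0.        , 373.42105216, 196.04122888],
       [  0.        ,   0.        ,   1.        ]]), 'R': array([[ 0.01306553, -0.99982896,  0.01308979],
       [-0.98983694, -0.01478664, -0.14143617],
       [ 0.14160554, -0.01110882, -0.98986083]]), 't': array([-0.07525072,  0.59936201,  1.07301405])}
side {'mtx': array([[447.09055847,   0.        , 266.20355467],
       [  0.        , 447.09055847, 187.13300277],
       [  0.        ,   0.        ,   1.        ]]), 'R': array([[-0.91145296, -0.41068715,  0.02428107],
       [-0.21853491,  0.4333083 , -0.87434914],
       [ 0.34856277, -0.80223437, -0.48468961]]), 't': array([0.49785611, 0.25302079, 1.10893371])}
```

View pics/top0.png

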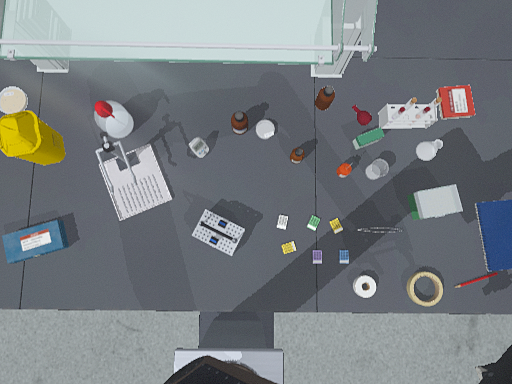

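View pics/side0.png

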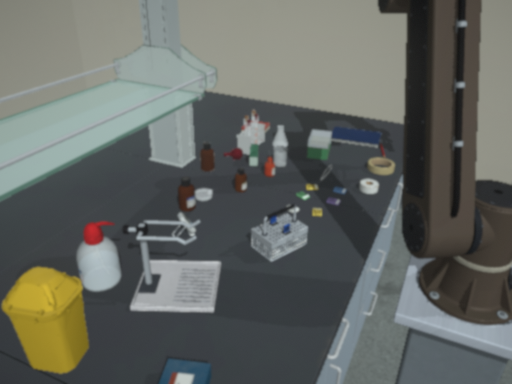

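```bash
cat > h.py <<'E'
import cv2, numpy as np
from plant import ctrl, imaging
def ray(m,px,z,fish=False):
    K,R,t=(np.array(m[k]) for k in ("mtx","R","t")); px=np.atleast_2d(px).astype(float)
    a=(px-K[:2,2])/[K[0,0],K[1,1]]
    if fish:
        r=np.linalg.norm(a,axis=1,keepdims=True)+1e-9; d=np.c_[a/r*np.sin(r),np.cos(r)]
    else: d=np.c_[a,np.ones(len(a))]
    d=d@R; c=-R.T@t
    return c+d*((z-c[2])/d[:,2])[:,None]
def unproj(m,d,fish=False):
    K,R,t=(np.array(m[k]) for k in ("mtx","R","t")); v,u=np.mgrid[:d.shape[0],:d.shape[1]]
    a=np.stack([(u-K[0,2])/K[0,0],(v-K[1,2])/K[1,1]],-1)
    if fish:
        r=np.linalg.norm(a,axis=-1,keepdims=True)+1e-9; a=a/r*np.tan(r)
    return (np.concatenate([a*d[...,None],d[...,None]],-1)-t)@R
def rect(P):
    (c,s,a)=cv2.minAreaRect((np.array(P)[:,:2]*1000).astype(np.float32))
    if s[0]<s[1]: s=s[::-1]; a+=90
    a=(a+90)%180-90
    return np.round(np.array(c)/1000,4),np.round(s,1),round(a,1)
E
python3 - <<'E'
from h import *
f=np.load("pics/top0.npz");p,d=f["p"],f["d"];m=imaging.camera_model("top");W=unproj(m,d)
hsv=cv2.cvtColor(p,cv2.COLOR_BGR2HSV)
msk=((hsv[...,1]>70)|(hsv[...,2]>150)).astype(np.uint8); msk[:205]=0;msk[270:]=0;msk[:,:270]=0;msk[:,356:]=0
cs,_=cv2.findContours(msk,0,0)
for c in cs:
    if cv2.contourArea(c)<15: continue
    P=ray(m,c[:,0],.007);k=rect(P);q=c[:,0].mean(0).astype(int)
    mm=np.zeros_like(msk);cv2.drawContours(mm,[c],-1,1,-1)
    print(q,*k,"dist",np.hypot(*k[0]).round(3),hsv[mm>0].mean(0).round(),"z",np.median(W[mm>0][:,2]).round(4))
# basket lid & stand
for n,(x0,x1,y0,y1),zl in(("lid",(185,250,200,260),(.05,.068)),("bar",(185,250,200,260),(.104,.12)),("tray",(90,178,140,222),(.007,.02)),("prong",(90,178,125,222),(.15,.185))):
    s=W[y0:y1,x0:x1].reshape(-1,3);s=s[(s[:,2]>zl[0])&(s[:,2]<zl[1])];print(n,len(s),*rect(s),np.median(s[:,2]).round(4))
    if n=="prong":print(np.round(s[::3],3).tolist())
for q,n in (((198,147),"timer"),((297,155),"amber"),((345,170),"red"),((380,230),"tw"),((334,60),"shelf"),((120,55),"shelf2"),((115,115),"spray")):print(n,W[q[1],q[0]].round(3))
E
```

```text
[ WARN:0@0.206] global contours_new.cpp:654 findContours Chain code output is an experimental feature and might change in future!
Traceback (most recent call last):
cv2.error: OpenCV(4.12.0) /io/opencv/modules/imgproc/src/shapedescr.cpp:315: error: (-215:Assertion failed) npoints >= 0 && (depth == CV_32F || depth == CV_32S) in function 'contourArea'
```

```bash
python3 - <<'E'
from h import *
f=np.load("pics/top0.npz");p,d=f["p"],f["d"];m=imaging.camera_model("top");W=unproj(m,d)
hsv=cv2.cvtColor(p,cv2.COLOR_BGR2HSV)
msk=((hsv[...,1]>70)|(hsv[...,2]>150)).astype(np.uint8); msk[:205]=0;msk[270:]=0;msk[:,:270]=0;msk[:,356:]=0
cs,_=cv2.findContours(msk,0,1)
for c in cs:
    if cv2.contourArea(c)<15: continue
    P=ray(m,c[:,0],.007);k=rect(P);q=c[:,0].mean(0).astype(int)
    mm=np.zeros_like(msk);cv2.drawContours(mm,[c],-1,1,-1)
    print(q,*k,"dist",np.hypot(*k[0]).round(3),hsv[mm>0].mean(0).round(),"z",np.median(W[mm>0][:,2]).round(4))
for n,(x0,x1,y0,y1),zl in(("lid",(185,250,200,260),(.05,.068)),("bar",(185,250,200,260),(.104,.12)),("tray",(90,178,140,222),(.007,.02)),("prong",(90,178,125,222),(.15,.185))):
    s=W[y0:y1,x0:x1].reshape(-1,3);s=s[(s[:,2]>zl[0])&(s[:,2]<zl[1])];print(n,len(s),*rect(s),np.median(s[:,2]).round(4))
    if n=="prong":print(np.round(s[::3],3).tolist())
for q,n in (((198,147),"timer"),((297,155),"amber"),((345,170),"red"),((380,230),"tw"),((334,60),"shelf"),((120,55),"shelf2"),((115,115),"spray")):print(n,W[q[1],q[0]].round(3))
E
```

```text
[316 256] [ 0.4237 -0.2589] [39.3 24.3] -0.5 dist 0.497 [123.  57. 172.] z 0.0064
[343 256] [ 0.4259 -0.3393] [41.9 27.4] -1.1 dist 0.545 [100.  92. 166.] z 0.0057
[288 247] [ 0.4503 -0.1734] [42.4 31.2] -71.2 dist 0.483 [ 35. 120. 204.] z 0.006
[335 225] [ 0.5194 -0.3179] [44.  31.1] 23.9 dist 0.609 [ 35. 121. 181.] z 0.0057
[313 222] [ 0.5261 -0.2484] [41.8 27.2] -26.8 dist 0.582 [ 69.  70. 189.] z 0.0062
[282 221] [ 0.5277 -0.1528] [41.1 27.5] -12.5 dist 0.549 [ 87.   4. 211.] z 0.0065
lid 1162 [0.4901 0.038 ] [130.1  85.2] 64.3 0.0593
bar 138 [0.4907 0.0373] [110.4   9.9] 64.4 0.115
tray 1239 [0.6747 0.2997] [261.8 210.1] 18.1 0.009
prong 500 [0.6719 0.3133] [171.   72.4] 23.9 0.1685
[[0.75, 0.348, 0.171], [0.75, 0.339, 0.171], [0.747, 0.349, 0.172], [0.748, 0.342, 0.171], [0.743, 0.351, 0.175], [0.744, 0.343, 0.174], [0.745, 0.336, 0.172], [0.742, 0.349, 0.172], [0.742, 0.341, 0.172], [0.744, 0.335, 0.166], [0.738, 0.345, 0.175], [0.74, 0.34, 0.168], [0.736, 0.349, 0.17], [0.737, 0.343, 0.167], [0.74, 0.338, 0.159], [0.734, 0.344, 0.169], [0.735, 0.337, 0.168], [0.732, 0.337, 0.
[... 2882 characters left out ...]
29, 0.168], [0.62, 0.321, 0.167], [0.621, 0.253, 0.167], [0.617, 0.321, 0.167], [0.618, 0.252, 0.168], [0.614, 0.322, 0.171], [0.615, 0.254, 0.17], [0.612, 0.325, 0.164], [0.613, 0.318, 0.159], [0.612, 0.248, 0.173], [0.61, 0.318, 0.161], [0.609, 0.247, 0.175], [0.608, 0.318, 0.159], [0.605, 0.32, 0.162], [0.602, 0.319, 0.162], [0.598, 0.317, 0.167], [0.599, 0.311, 0.162], [0.596, 0.313, 0.164], [0.593, 0.312, 0.166], [0.59, 0.31, 0.17], [0.587, 0.308, 0.175], [0.584, 0.308, 0.176], [0.582, 0.309, 0.171]]
timer [0.746 0.105 0.053]
amber [ 0.719 -0.19   0.078]
red [ 0.68  -0.335  0.063]
tw [ 0.506 -0.454  0.004]
shelf [ 0.902 -0.254  0.297]
shelf2 [0.905 0.266 0.296]
spray [0.819 0.337 0.114]
```

```bash
python3 -m crank '[[[0.018,0.0425,0],[0,0,4],1],[[0.018,0.0425,0],[0,0,4],1],[[0.018,0.0425,0],[0,0,4],1],[[0.018,0.0425,0],[0,0,4],1],[[0.018,0.0425,0],[0,0,4],1],[[0.018,0.0425,0],[0,0,4],1],[[0.018,0.0425,0],[0,0,4],1],[[0.018,0.0425,0],[0,0,4],1]]'; python3 -m crank '[[[0.02,0.0425,0],[0,0,4],1],[[0.02,0.0425,0],[0,0,4],1],[[0.02,0.0425,0],[0,0,4],1],[[0.02,0.0425,0],[0,0,4.5],1],[[0.02,0.0425,0],[0,0,0],1],[[0.02,0.0425,0],[0,0,0],1],[[0.02,0.0425,0],[0,0,0],1],[[0.024,0.05,0],[0,0,0],1],[[0,0,0],[0,0,0],1],[[0,0,0],[0,0,0],1]]'
python3 - <<'E'
from h import *
m=imaging.camera_model("wrist");p,d=imaging.snapshot("wrist");cv2.imwrite("pics/w1.png",p);np.savez("pics/w1.npz",p=p,d=d,**m);print(m["mtx"],-m["R"].T@m["t"])
o=ctrl.get_obs();print(o["tool_pos"],o["orientation"])
W=unproj(m,d,True);W[d==0]=9
for n,zl in(("lid",(.052,.066)),("bar",(.106,.122))):
    s=W.reshape(-1,3);s=s[(s[:,2]>zl[0])&(s[:,2]<zl[1])&(np.hypot(s[:,0]-.49,s[:,1]-.038)<.09)];print(n,len(s),*rect(s),np.median(s[:,2]).round(4))
E
```

```text
clock: 0.9
tool_pos: [0.3266, -0.3081, 0.2453]
orientation: [180.0, 0.0, -132.2]
force: [1.9, -0.5, 0.2]
opening: 0.0875
gripper_force: 0.0
clock: 1.9
tool_pos: [0.488, 0.0338, 0.2446]
orientation: [179.9, -0.1, -115.7]
force: [0.3, -0.5, 0.1]
opening: 0.0877
gripper_force: 0.0
[[297.31863964   0.         258.37117945]
 [  0.         297.31863964 198.20903759]
 [  0.           0.           1.        ]] [ 0.45868185 -0.02699414  0.38410947]
[0.48769687 0.03285558 0.24481236] [ 1.79943612e+02 -5.70961101e-02 -1.15763591e+02]
lid 7190 [0.4933 0.0357] [129.8  86.8] 63.9 0.0592
bar 1126 [0.4927 0.0356] [110.3   9.7] 63.9 0.1151
```

View pics/w1.png

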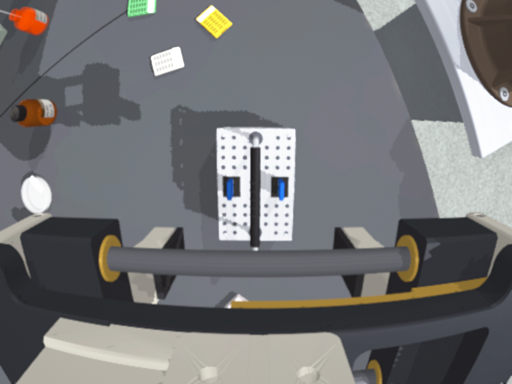

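```bash
python3 -m crank '[[[0.0045,0.0035,-0.02],[0,0,0],1],[[0,0,-0.04],[0,0,0],1],[[0,0,-0.04],[0,0,0],1],[[0,0,-0.03],[0,0,0],1],[[0,0,-0.02],[0,0,0],1],[[0,0,-0.0135],[0,0,0],1],[[0,0,0],[0,0,0],1],[[0,0,0],[0,0,0],1]]'; python3 -m crank '[[[0,0,0],[0,0,0],-1],[[0,0,0],[0,0,0],-1],[[0,0,0],[0,0,0],-1],[[0,0,0],[0,0,0],-1],[[0,0,0],[0,0,0],-1],[[0,0,0],[0,0,0],-1],[[0,0,0],[0,0,0],-1],[[0,0,0],[0,0,0],-1]]'
```

```text
clock: 2.75
tool_pos: [0.4925, 0.0354, 0.0823]
orientation: [-180.0, -0.0, -115.9]
force: [0.1, 0.7, 0.1]
opening: 0.0874
gripper_force: 0.0
clock: 3.55
tool_pos: [0.4929, 0.0364, 0.0826]
orientation: [-180.0, 0.0, -115.8]
force: [-2.6, 0.4, 9.1]
opening: 0.0464
gripper_force: 30.1
```

```bash
python3 -m crank '[[[0,0,0.008],[0,0,0],-1],[[0,0,0.01],[0,0,0],-1],[[0,0,0.015],[0,0,0],-1],[[0,0,0.015],[0,0,0],-1],[[0,0,0.02],[0,0,0],-1],[[0,0,0.02],[0,0,0],-1],[[0,0,0.012],[0,0,0],-1],[[0,0,0],[0,0,0],-1],[[0,0,0],[0,0,0],-1],[[0,0,0],[0,0,0],-1]]'
python3 - <<'E'
from h import *
p,d=imaging.snapshot("top");q,_=imaging.snapshot("side");cv2.imwrite("pics/lift.png",np.hstack([cv2.resize(p[190:270,170:290],(390,260)),cv2.resize(q[180:270,230:330],(390,260))]))
W=unproj(imaging.camera_model("top"),d).reshape(-1,3)
s=W[(np.hypot(W[:,0]-.49,W[:,1]-.038)<.09)];print(np.histogram(s[:,2],np.arange(0,.3,.02)))
E
```

```text
clock: 4.55
tool_pos: [0.492, 0.036, 0.1809]
orientation: [179.9, -0.1, -115.8]
force: [-0.6, -0.2, -1.9]
opening: 0.0468
gripper_force: 30.0
(array([297,   0,  37,   0,   0,   0,   0, 370,  41,   1,  31,   7, 166,
       618]), array([0.  , 0.02, 0.04, 0.06, 0.08, 0.1 , 0.12, 0.14, 0.16, 0.18, 0.2 ,
       0.22, 0.24, 0.26, 0.28]))
```

View pics/lift.png

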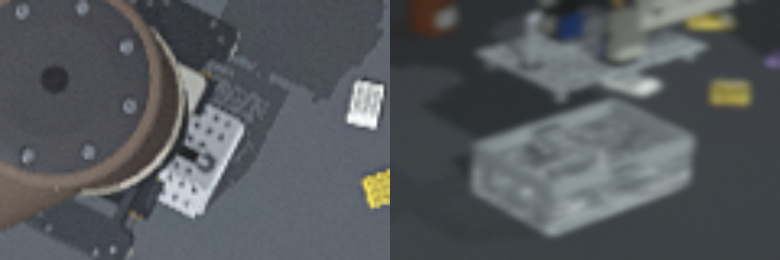

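```bash
python3 -m crank '[[[0.03,-0.015,0],[0,0,0],-1],[[0.035,-0.015,0],[0,0,0],-1],[[0.035,-0.015,0],[0,0,0],-1],[[0.03,-0.015,0],[0,0,0],-1],[[0,0,-0.03],[0,0,0],-1],[[0,0,-0.04],[0,0,0],-1],[[0,0,-0.03],[0,0,0],-1],[[0,0,-0.025],[0,0,0],-1],[[0,0,-0.01],[0,0,0],-1],[[0,0,-0.004],[0,0,0],-1],[[0,0,0],[0,0,0],-1],[[0,0,0],[0,0,0],-1]]'
```

```text
clock: 5.85
tool_pos: [0.6235, -0.0236, 0.0441]
orientation: [-179.9, 0.1, -115.8]
force: [-0.3, -0.6, -0.7]
opening: 0.0463
gripper_force: 30.0
```

```bash
python3 -m crank '[[[0,0,-0.002],[0,0,0],-1],[[0,0,-0.002],[0,0,0],-1],[[0,0,0],[0,0,0],-1]]'; python3 -m crank '[[[0,0,0],[0,0,0],0],[[0,0,0],[0,0,0],1],[[0,0,0],[0,0,0],1],[[0,0,0],[0,0,0],1],[[0,0,0],[0,0,0],1],[[0,0,0],[0,0,0],1],[[0,0,0.02],[0,0,0],1],[[0,0,0.03],[0,0,0],1],[[0,0,0.04],[0,0,0],1],[[0,0,0.04],[0,0,0],1],[[0,0,0.02],[0,0,0],1],[[0,0,0],[0,0,0],1]]'
python3 -m crank '[[[-0.02,-0.03,0],[0,0,0],1],[[-0.02,-0.03,0],[0,0,0],1],[[-0.02,-0.03,0],[0,0,0],1],[[-0.01,-0.03,0],[0,0,0],1],[[0,-0.02,0],[0,0,0],1],[[0,0,0],[0,0,0],1],[[0,0,0],[0,0,0],1]]'
cat > look.py <<'E'
import sys
from h import *
m=imaging.camera_model("wrist");p,d=imaging.snapshot("wrist");o=ctrl.get_obs()
print(o["clock"],o["tool_pos"].round(4),o["orientation"].round(1),o["opening"].round(4))
if len(sys.argv)>1: cv2.imwrite("pics/%s.png"%sys.argv[1],p)
hsv=cv2.cvtColor(p,cv2.COLOR_BGR2HSV);W=unproj(m,d,True);W[d==0]=9
low=(W[...,2]<.02)&(W[...,2]>-.01)&((hsv[...,1]>50)|(hsv[...,2]>150))
k=cv2.morphologyEx(low.astype(np.uint8),cv2.MORPH_OPEN,np.ones((3,3),np.uint8))
for c in cv2.findContours(k,0,1)[0]:
    if cv2.contourArea(c)<60: continue
    P=ray(m,c[:,0],.007,True);r=rect(P)
    if r[1][0]<55 and r[1][1]>15:
        mm=np.zeros_like(k);cv2.drawContours(mm,[c],-1,1,-1)
        print(c[:,0].mean(0).astype(int),*r,"hsv",np.median(hsv[mm>0],0),"dist",np.hypot(*r[0]).round(3))
for n,z0,z1 in(("rim",.05,.062),("lid@bench",.012,.025)):
    s=W[(W[...,2]>z0)&(W[...,2]<z1)];s=s[(np.hypot(s[:,0]-(.492 if n=="rim" else .623),s[:,1]-(.036 if n=="rim" else -.024))<.085)]
    if len(s)>50: print(n,len(s),*rect(s))
E
python3 look.py w2
```

```text
clock: 6.15
tool_pos: [0.6235, -0.0236, 0.0404]
orientation: [-179.9, 0.1, -115.8]
force: [-0.9, 0.9, 6.4]
opening: 0.0465
gripper_force: 30.0
clock: 7.35
tool_pos: [0.6243, -0.0236, 0.1926]
orientation: [-179.7, 0.2, -115.8]
force: [-0.1, -0.7, -0.5]
opening: 0.0881
gripper_force: 0.0
clock: 8.05
tool_pos: [0.5521, -0.164, 0.1879]
orientation: [179.9, -0.0, -115.9]
force: [0.5, 1.1, -0.4]
opening: 0.0877
gripper_force: 0.0Traceback (most recent call last):
  File "look.py", line 4, in <module>
    print(o["clock"],o["tool_pos"].round(4),o["orientation"].round(1),o["opening"].round(4))
                                                                      ^^^^^^^^^^^^^^^^^^
AttributeError: 'float' object has no attribute 'round'
```

```bash
sed -i 's/o\["opening"\].round(4)/round(o["opening"],4)/' look.py; python3 look.py w2; python3 -m crank '[[[-0.005,0,0],[0,0,8.5],1],[[-0.005,0,0],[0,0,8.5],1],[[-0.005,0,0],[0,0,8.5],0.1],[[-0.005,0,0],[0,0,8.5],0.1],[[0,0.005,0],[0,0,8.5],0.1],[[0,0.005,0],[0,0,8.5],0.1],[[0,0,0],[0,0,8.5],0.1],[[0,0,0],[0,0,8.5],0.1],[[0,0,0],[0,0,8.5],0.1],[[0,0,0],[0,0,8.5],0.1],[[0,0,0],[0,0,8.5],0.1],[[0,0,0],[0,0,8.5],0.1]]';python3 -m crank '[[[0,0,0],[0,0,0],0.1],[[0,0,0],[0,0,0],0.1]]'; python3 look.py
```

```text
8.15 [ 0.5525 -0.1632  0.1882] [ 179.9   -0.  -115.8] 0.0877
[360 362] [0.533  0.1628] [24.8 19.5] 59.8 hsv [111.  22. 154.] dist 0.557
[274 289] [ 0.5927 -0.033 ] [42.9 34.9] -25.9 hsv [ 90.   1. 255.] dist 0.594
[234 290] [ 0.6397 -0.0491] [46.3 40.6] 63.6 hsv [105.   1. 255.] dist 0.642
[183 292] [ 0.7056 -0.0813] [53.  43.6] -25.8 hsv [101.  20. 152.] dist 0.71
[ 62 211] [ 0.8018 -0.2481] [36.8 15.2] -25.4 hsv [117.  19. 151.] dist 0.839
[ 13 211] [ 0.8976 -0.2903] [37.6 21.6] -82.5 hsv [ 12. 216. 113.] dist 0.943
[243 101] [ 0.5285 -0.2511] [40.5 29.2] -25.8 hsv [ 65.  92. 226.] dist 0.585
[ 96 102] [ 0.6802 -0.336 ] [37.4 18. ] 58.2 hsv [  8.  97. 213.] dist 0.759
[324  55] [ 0.4266 -0.2607] [41.6 29.4] 0.2 hsv [133.  67. 237.] dist 0.5
[430  30] [ 0.2798 -0.2489] [34.9 18.4] -39.5 hsv [108.  20. 153.] dist 0.374
[71 42] [ 0.681  -0.4277] [46.8 24. ] 39.5 hsv [ 98.   1. 252.] dist 0.804
[222  43] [ 0.5201 -0.3197] [41.7 30.3] 25.5 hsv [ 26. 173. 248.] dist 0.611
rim 91 [0.5215 0.0356] [120.6  18.5] 88.6
lid@bench 1551 [ 0.614  -0.0447] [86.5 46.1] -25.0
clock: 9.35
tool_pos: [0
[... 168 characters left out ...]
ntation: [-180.0, 0.0, -14.0]
force: [1.0, -0.0, 0.3]
opening: 0.0481
gripper_force: 0.0
9.6 [ 0.5327 -0.1532  0.1887] [180.   0. -14.] 0.0481
[289 240] [ 0.463  -0.1688] [31.5 28. ] 75.2 hsv [ 29. 184. 254.] dist 0.493
[261 186] [ 0.5302 -0.1553] [41.2 29.8] -13.2 hsv [  0.   0. 255.] dist 0.552
[343 167] [ 0.529  -0.2502] [41.6 30. ] -25.3 hsv [ 65.  94. 221.] dist 0.585
[397 161] [ 0.5211 -0.3189] [42.8 30.6] 25.5 hsv [ 25. 193. 229.] dist 0.611
[377  23] [ 0.6854 -0.3307] [36.4 17.3] 23.3 hsv [  7. 169. 187.] dist 0.761
[441  20] [ 0.6847 -0.4254] [46.7 24.8] 21.7 hsv [105.   2. 243.] dist 0.806
rim 213 [0.5208 0.0863] [87.5 27.7] -35.2
lid@bench 6562 [ 0.6242 -0.0243] [130.7  86.8] 64.0
```

View pics/w2.png

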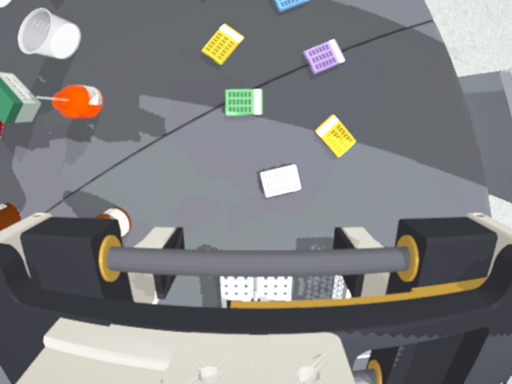

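```bash
python3 -m crank '[[[-0.0105,0,-0.03],[0,0,0],0.1],[[0,0,-0.04],[0,0,0],0.1],[[0,0,-0.04],[0,0,0],0.1],[[0,0,-0.03],[0,0,0],0.1],[[0,0,-0.018],[0,0,0],0.1],[[0,0,-0.009],[0,0,0],0.1],[[0,0,0],[0,0,0],0.1],[[0,0,0],[0,0,0],0.1]]';python3 -m crank '[[[0,0,0],[0,0,0],-1],[[0,0,0],[0,0,0],-1],[[0,0,0],[0,0,0],-1],[[0,0,0],[0,0,0],-1],[[0,0,0],[0,0,0],-1]]'
```

```text
clock: 10.4
tool_pos: [0.5228, -0.1537, 0.0226]
orientation: [-180.0, -0.1, -13.9]
force: [0.2, 0.4, -0.1]
opening: 0.0485
gripper_force: 0.0
clock: 10.9
tool_pos: [0.5225, -0.1538, 0.0225]
orientation: [-180.0, -0.0, -13.8]
force: [-0.8, 1.3, 6.7]
opening: 0.0272
gripper_force: 30.0
```

```bash
python3 -m crank '[[[0,0,0.03],[0,0,0],-1],[[0,0,0.04],[0,0,0],-1],[[0,0.005,0.03],[0,0,0],-1],[[-0.004,0.034,0],[0,0,-3],-1],[[-0.005,0.035,0],[0,0,-3],-1],[[-0.005,0.035,0],[0,0,-3],-1],[[-0.005,0.034,0],[0,0,-3],-1],[[-0.005,0.035,0],[0,0,0],-1],[[-0.0045,0.034,0],[0,0,0],-1],[[0,0,0],[0,0,0],-1],[[0,0,0],[0,0,0],-1]]';  python3 -m crank '[[[0,0,-0.03],[0,0,0],-1],[[0,0,-0.03],[0,0,0],-1],[[0,0,-0.022],[0,0,0],-1],[[0,0,0],[0,0,0],-1],[[0,0,0],[0,0,0],-1]]'
```

```text
clock: 12.0
tool_pos: [0.4934, 0.0589, 0.1219]
orientation: [180.0, 0.0, -25.7]
force: [0.1, -0.3, 0.9]
opening: 0.0269
gripper_force: 30.0
clock: 12.5
tool_pos: [0.4937, 0.0574, 0.04]
orientation: [179.9, 0.0, -25.9]
force: [0.3, -0.4, -0.3]
opening: 0.0269
gripper_force: 30.0
```

```bash
python3 -m crank '[[[0,0,0],[0,0,0],-0.18],[[0,0,0],[0,0,0],-0.18],[[0,0,0],[0,0,0],-0.18],[[0,0,0.03],[0,0,0],-0.18],[[0,0,0.05],[0,0,0],-0.18],[[0,0,0.05],[0,0,0],0.1],[[0.004,-0.04,0],[0,0,0],0.1],[[0.005,-0.045,0],[0,0,0],0.1],[[0.005,-0.045,0],[0,0,0],0.1],[[0.005,-0.045,0],[0,0,0],0.1],[[0.005,-0.045,0],[0,0,0],0.1],[[0.005,-0.045,0],[0,0,0],0.1]]';  python3 -m crank '[[[0.0055,-0.043,-0.02],[0,0,0],0.1],[[0,0,-0.02],[0,0,0],0.1],[[0,0,0],[0,0,0],0.1],[[0,0,0],[0,0,0],0.1]]'; python3 look.py w3
```

```text
clock: 13.7
tool_pos: [0.5227, -0.2086, 0.1707]
orientation: [-180.0, -0.1, -25.8]
force: [1.7, 0.7, 0.8]
opening: 0.0483
gripper_force: 0.0
clock: 14.1
tool_pos: [0.528, -0.2497, 0.1303]
orientation: [180.0, 0.0, -25.8]
force: [0.5, 0.5, 0.4]
opening: 0.048
gripper_force: 0.0
14.15 [ 0.5286 -0.2494  0.131 ] [-1.80e+02 -1.00e-01 -2.58e+01] 0.0482
[227 289] [ 0.4548 -0.1781] [44.3 28.6] 66.0 hsv [ 27. 184. 253.] dist 0.488
[260 195] [ 0.529  -0.2514] [40.5 28.8] -25.8 hsv [ 65.  94. 230.] dist 0.586
[331 171] [ 0.521 -0.32 ] [41.8 29.2] 25.4 hsv [ 27. 180. 253.] dist 0.611
lid@bench 3814 [ 0.6274 -0.0262] [132.1  79. ] 63.6
```

View pics/w3.png

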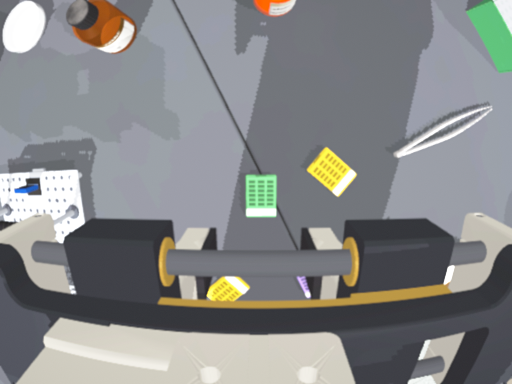

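```bash
python3 -m crank '[[[0.001,-0.001,-0.02],[0,0,0],-0.1],[[0,0,-0.03],[0,0,0],-0.1],[[0,0,-0.03],[0,0,0],-0.1],[[0,0,-0.02],[0,0,0],-0.1],[[0,0,-0.0085],[0,0,0],-0.1],[[0,0,0],[0,0,0],-0.1],[[0,0,0],[0,0,0],-0.1]]';python3 -m crank '[[[0,0,0],[0,0,0],-1],[[0,0,0],[0,0,0],-1],[[0,0,0],[0,0,0],-1],[[0,0,0],[0,0,0],-1]]'
```

```text
clock: 14.85
tool_pos: [0.5303, -0.2505, 0.0229]
orientation: [-180.0, -0.1, -25.7]
force: [0.1, -0.1, 0.4]
opening: 0.0394
gripper_force: 0.0
clock: 15.25
tool_pos: [0.5299, -0.2509, 0.0225]
orientation: [-180.0, -0.1, -25.8]
force: [-1.2, 2.0, 6.4]
opening: 0.0271
gripper_force: 30.0
```

```bash
python3 -m crank '[[[0,0,0.03],[0,0,0],-1],[[0,0,0.04],[0,0,0],-1],[[0,0.0005,0.03],[0,0,0],-1],[[-0.006,0.034,0],[0,0,0],-1],[[-0.008,0.045,0],[0,0,0],-1],[[-0.008,0.045,0],[0,0,0],-1],[[-0.008,0.045,0],[0,0,0],-1],[[-0.008,0.045,0],[0,0,0],-1],[[-0.005,0.035,0],[0,0,0],-1],[[-0.003,0.02,0],[0,0,0],-1],[[0,0,0],[0,0,0],-1],[[0,0,0],[0,0,0],-1]]';  python3 -m crank '[[[0,0,-0.03],[0,0,0],-1],[[0,0,-0.03],[0,0,0],-1],[[0,0,-0.022],[0,0,0],-1],[[0,0,0],[0,0,0],-1],[[0,0,0],[0,0,0],-1],[[0,0,0],[0,0,0],-0.2],[[0,0,0],[0,0,0],-0.2],[[0,0,0],[0,0,0],-0.2],[[0,0,0.03],[0,0,0],-0.2],[[0,0,0.05],[0,0,0],-0.2],[[0,0,0.05],[0,0,0],0]]'
python3 -m crank '[[[0.004,-0.04,0],[0,0,8.5],0],[[0.005,-0.045,0],[0,0,8.5],0],[[0.005,-0.045,0],[0,0,8.5],0],[[0.005,-0.045,0],[0,0,8.5],0],[[0.005,-0.045,0],[0,0,8.5],0],[[0.005,-0.045,0],[0,0,8.5],0],[[0.005,-0.045,-0.02],[0,0,0],0],[[0.003,-0.028,-0.02],[0,0,0],0],[[0,0,0],[0,0,0],0],[[0,0,0],[0,0,0],0]]'; python3 look.py
```

```text
clock: 16.45
tool_pos: [0.4831, 0.0191, 0.1216]
orientation: [-180.0, -0.0, -25.7]
force: [-0.4, -0.1, -0.2]
opening: 0.0271
gripper_force: 30.0
clock: 17.55
tool_pos: [0.4825, 0.0185, 0.1711]
orientation: [179.9, 0.0, -25.8]
force: [0.9, 1.0, -0.2]
opening: 0.0388
gripper_force: 0.0
clock: 18.55
tool_pos: [0.518, -0.2963, 0.1291]
orientation: [-180.0, 0.1, 20.7]
force: [0.1, 0.4, -0.1]
opening: 0.0438
gripper_force: 0.0
18.6 [ 0.5185 -0.2957  0.1299] [180.   -0.   20.7] 0.0437
[445 277] [ 0.5042 -0.5379] [32.  15.7] 20.9 hsv [109.  24. 168.] dist 0.737
[284 203] [ 0.521  -0.3199] [42.  29.3] 25.2 hsv [ 27. 184. 252.] dist 0.611
[439  93] [ 0.6829 -0.4256] [47.2 23.4] 29.3 hsv [ 90.   1. 254.] dist 0.805
[396   7] [ 0.7406 -0.3555] [48. 21.] -57.4 hsv [112.  19. 160.] dist 0.822
rim 64 [ 0.5008 -0.0375] [17.8  9.7] 12.6
lid@bench 4337 [ 0.6235 -0.0244] [131.7  86.3] 64.8
```

```bash
python3 -m crank '[[[0.0025,-0.024,-0.02],[0,0,4.5],0],[[0,0,-0.03],[0,0,0],0],[[0,0,-0.03],[0,0,0],0],[[0,0,-0.02],[0,0,0],0],[[0,0,-0.0075],[0,0,0],0],[[0,0,0],[0,0,0],0],[[0,0,0],[0,0,0],0],[[0,0,0],[0,0,0],-1],[[0,0,0],[0,0,0],-1],[[0,0,0],[0,0,0],-1],[[0,0,0],[0,0,0],-1]]'
```

```text
clock: 19.7
tool_pos: [0.5216, -0.3199, 0.0228]
orientation: [179.9, -0.1, 25.3]
force: [-0.5, 1.9, 5.7]
opening: 0.0271
gripper_force: 30.0
```

```bash
python3 -m crank '[[[0,0,0.03],[0,0,0],-1],[[0,0,0.04],[0,0,0],-1],[[0,0,0.03],[0,0,0],-1],[[-0.002,0.04,0],[0,0,-8.5],-1],[[-0.002,0.045,0],[0,0,-8.5],-1],[[-0.002,0.045,0],[0,0,-8.5],-1],[[-0.002,0.045,0],[0,0,-8.5],-1],[[-0.002,0.045,0],[0,0,-8.5],-1],[[-0.002,0.045,0],[0,0,-8.5],-1],[[-0.002,0.045,0],[0,0,0],-1],[[-0.002,0.04,0],[0,0,0],-1],[[-0.002,0.024,0],[0,0,0],-1]]';  python3 -m crank '[[[-0.002,0,0],[0,0,0],-1],[[0,0,0],[0,0,0],-1]]'
```

```text
clock: 20.9
tool_pos: [0.5042, 0.0415, 0.1223]
orientation: [-180.0, -0.0, -22.7]
force: [0.2, -0.1, 0.5]
opening: 0.0269
gripper_force: 30.0
clock: 21.1
tool_pos: [0.502, 0.0395, 0.122]
orientation: [180.0, 0.0, -22.8]
force: [-0.1, -0.1, -0.4]
opening: 0.0266
gripper_force: 30.0
```

```bash
python3 -m crank '[[[0,0.015,0],[0,0,-3],-1],[[0,0,-0.03],[0,0,0],-1],[[0,0,-0.03],[0,0,0],-1],[[0,0,-0.016],[0,0,0],-1],[[0,0,0],[0,0,0],-1],[[0,0,0],[0,0,0],-1],[[0,0,0],[0,0,0],-0.2],[[0,0,0],[0,0,0],-0.2],[[0,0,0],[0,0,0],-0.2],[[0,0,0.03],[0,0,0],-0.2],[[0,0,0.05],[0,0,0],-0.2],[[0,0,0.05],[0,0,0],0]]'
python3 -m crank '[[[-0.01,-0.04,0],[0,0,7],0],[[-0.01,-0.045,0],[0,0,7],0],[[-0.01,-0.045,0],[0,0,7],0],[[-0.01,-0.045,0],[0,0,7],0],[[-0.01,-0.045,0],[0,0,0],0],[[-0.01,-0.045,0],[0,0,0],0],[[-0.01,-0.045,-0.02],[0,0,0],0],[[-0.005,-0.005,-0.02],[0,0,0],0],[[0,0,0],[0,0,0],0],[[0,0,0],[0,0,0],0]]'; python3 look.py
```

```text
clock: 22.3
tool_pos: [0.5017, 0.0538, 0.1776]
orientation: [179.9, 0.0, -25.8]
force: [1.5, 0.3, -0.7]
opening: 0.039
gripper_force: 0.0
clock: 23.3
tool_pos: [0.4274, -0.2606, 0.1366]
orientation: [180.0, 0.0, 2.2]
force: [-0.2, -0.1, -0.2]
opening: 0.0441
gripper_force: 0.0
23.35 [ 0.4282 -0.2603  0.1371] [ 1.8e+02 -1.0e-01  2.2e+00] 0.0437
[283 291] [ 0.3278 -0.2886] [50.  29.4] -89.1 hsv [113.  21. 172.] dist 0.437
[445 277] [ 0.3331 -0.4916] [32.8 16.1] 2.3 hsv [113.  20. 170.] dist 0.594
[ 72 279] [ 0.314  -0.0371] [38.  16.1] 2.9 hsv [110.  22. 175.] dist 0.316
[259 197] [ 0.4262 -0.2611] [41.6 29. ] 1.4 hsv [134.  59. 248.] dist 0.5
rim 683 [ 0.4747 -0.003 ] [87.5 46.9] -25.2
lid@bench 3650 [ 0.6186 -0.0215] [131.7  74.3] 64.1
```

```bash
python3 -m crank '[[[-0.002,-0.001,-0.025],[0,0,-1],0],[[0,0,-0.03],[0,0,0],0],[[0,0,-0.03],[0,0,0],0],[[0,0,-0.02],[0,0,0],0],[[0,0,-0.0095],[0,0,0],0],[[0,0,0],[0,0,0],0],[[0,0,0],[0,0,0],0],[[0,0,0],[0,0,0],-1],[[0,0,0],[0,0,0],-1],[[0,0,0],[0,0,0],-1],[[0,0,0],[0,0,0],-1]]'
```

```text
clock: 24.45
tool_pos: [0.426, -0.2618, 0.0224]
orientation: [180.0, -0.1, 1.2]
force: [-0.2, 1.6, 6.6]
opening: 0.0268
gripper_force: 30.0
```

```bash
python3 -m crank '[[[0,0,0.03],[0,0,0],-1],[[0,0,0.04],[0,0,0],-1],[[0,0,0.03],[0,0,0],-1],[[0.008,0.04,0],[0,0,-7],-1],[[0.008,0.04,0],[0,0,-7],-1],[[0.008,0.04,0],[0,0,-7],-1],[[0.008,0.04,0],[0,0,-6],-1],[[0.008,0.04,0],[0,0,0],-1],[[0.008,0.04,0],[0,0,0],-1],[[0.0097,0.04,0],[0,0,0],-1],[[0,0,0],[0,0,0],-1],[[0,0,0],[0,0,0],-1]]'
```

```text
clock: 25.65
tool_pos: [0.483, 0.0192, 0.1215]
orientation: [180.0, 0.0, -25.7]
force: [-0.6, -0.7, 0.4]
opening: 0.027
gripper_force: 30.0
```

Drop it, then go above blue (0.426,-0.339).

```bash
python3 -m crank '[[[0,-0.001,-0.03],[0,0,0],-1],[[0,0,-0.03],[0,0,0],-1],[[0,0,-0.016],[0,0,0],-1],[[0,0,0],[0,0,0],-1],[[0,0,0],[0,0,0],-1],[[0,0,0],[0,0,0],-0.2],[[0,0,0],[0,0,0],-0.2],[[0,0,0],[0,0,0],-0.2],[[0,0,0.03],[0,0,0],-0.2],[[0,0,0.05],[0,0,0],-0.2],[[0,0,0.05],[0,0,0],0]]'
python3 -m crank '[[[-0.007,-0.04,0],[0,0,6],0],[[-0.007,-0.045,0],[0,0,6],0],[[-0.007,-0.045,0],[0,0,6],0],[[-0.007,-0.045,0],[0,0,6],0],[[-0.007,-0.045,0],[0,0,0],0],[[-0.007,-0.045,0],[0,0,0],0],[[-0.008,-0.045,-0.01],[0,0,0],0],[[-0.008,-0.045,0],[0,0,0],0],[[0,0,0],[0,0,0],0],[[0,0,0],[0,0,0],0]]'; python3 look.py w4
```

```text
clock: 26.75
tool_pos: [0.4825, 0.0171, 0.1772]
orientation: [179.9, 0.0, -25.8]
force: [1.8, 0.5, -0.2]
opening: 0.039
gripper_force: 0.0
clock: 27.75
tool_pos: [0.4244, -0.3386, 0.1655]
orientation: [-180.0, 0.0, -2.0]
force: [-0.1, -0.4, -0.5]
opening: 0.0436
gripper_force: 0.0
27.8 [ 0.4248 -0.3377  0.1657] [-180.    -0.    -1.9] 0.0438
[455 235] [ 0.3563 -0.5865] [21.8 17.4] -77.0 hsv [108.  22. 162.] dist 0.686
lid@bench 2524 [ 0.6193 -0.0338] [112.   86.5] 64.3
```

View pics/w4.png

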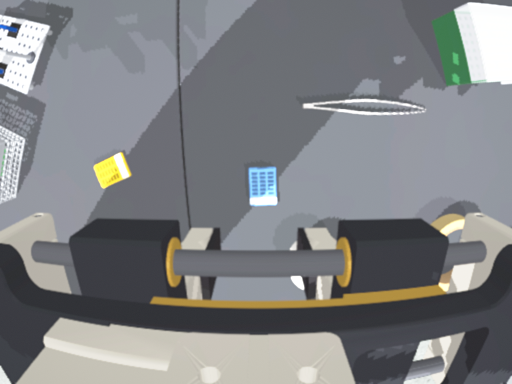

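```bash
python3 - <<'E'
from h import *
m=imaging.camera_model("wrist");p,d=imaging.snapshot("wrist");W=unproj(m,d,True);hsv=cv2.cvtColor(p,cv2.COLOR_BGR2HSV)
for u,v in((263,185),(112,170),(200,150)):print(W[v,u].round(3),d[v,u],hsv[v,u])
k=((hsv[...,0]>95)&(hsv[...,0]<120)&(hsv[...,1]>70)).astype(np.uint8);k[:150]=0;k[212:]=0;k[:,:235]=0;k[:,290:]=0
k=cv2.morphologyEx(k,cv2.MORPH_OPEN,np.ones((3,3),np.uint8))
c=max(cv2.findContours(k,0,1)[0],key=cv2.contourArea);print(c[:,0].min(0),c[:,0].max(0),*rect(ray(m,c[:,0],.007,True)));print(ctrl.get_obs()["tool_pos"])
E
```

```text
[ 0.429 -0.342  0.007] 0.30429617 [106 125 204]
[ 0.453 -0.177  0.008] 0.29909822 [ 28 176 252]
[ 0.467 -0.278  0.001] 0.3016128 [109  18 116]
[249 167] [277 196] [ 0.4328 -0.3421] [30.3 28.7] -1.9
[ 0.42510876 -0.33717563  0.16581174]
```

```bash
python3 -m crank '[[[0.003,-0.005,-0.025],[0,0,0],0],[[0,0,-0.03],[0,0,0],0],[[0,0,-0.03],[0,0,0],0],[[0,0,-0.03],[0,0,0],0],[[0,0,-0.02],[0,0,0],0],[[0,0,-0.008],[0,0,0],0],[[0,0,0],[0,0,0],0],[[0,0,0],[0,0,0],0],[[0,0,0],[0,0,0],-1],[[0,0,0],[0,0,0],-1],[[0,0,0],[0,0,0],-1],[[0,0,0],[0,0,0],-1]]'
```

```text
clock: 29.05
tool_pos: [0.4286, -0.3429, 0.0234]
orientation: [180.0, -0.1, -1.8]
force: [-0.7, 1.6, 7.0]
opening: 0.0267
gripper_force: 29.9
```

```bash
python3 -m crank '[[[0,0,0.03],[0,0,0],-1],[[0,0,0.04],[0,0,0],-1],[[0,0,0.03],[0,0,0],-1],[[0.008,0.045,0],[0,0,-6],-1],[[0.008,0.045,0],[0,0,-6],-1],[[0.008,0.045,0],[0,0,-6],-1],[[0.008,0.045,0],[0,0,-6],-1],[[0.008,0.045,0],[0,0,0],-1],[[0.008,0.045,0],[0,0,0],-1],[[0.008,0.045,0],[0,0,0],-1],[[0.008,0.045,0],[0,0,0],-1],[[0,0.019,0],[0,0,0],-1]]'; python3 -m crank '[[[0,0,0],[0,0,0],-1],[[0,0,0],[0,0,0],-1]]'
```

```text
clock: 30.25
tool_pos: [0.4932, 0.0396, 0.123]
orientation: [-179.9, -0.1, -25.7]
force: [0.1, -1.0, -0.3]
opening: 0.0265
gripper_force: 29.9
clock: 30.45
tool_pos: [0.4918, 0.0366, 0.1225]
orientation: [180.0, 0.0, -25.8]
force: [0.5, -0.4, -0.1]
opening: 0.0266
gripper_force: 29.9
```

```bash
python3 -m crank '[[[0,0,-0.03],[0,0,0],-1],[[0,0,-0.03],[0,0,0],-1],[[0,0,-0.008],[0,0,0],-1],[[0,0,0],[0,0,0],-1],[[0,0,0],[0,0,0],-1],[[0,0,0],[0,0,0],-0.2],[[0,0,0],[0,0,0],-0.2],[[0,0,0],[0,0,0],-0.2],[[0,0,0.03],[0,0,0],-0.2],[[0,0,0.05],[0,0,0],-0.2],[[0,0,0.05],[0,0,0],0],[[-0.02,0.01,0.02],[0,0,0],1]]'; python3 -m crank '[[[-0.02,0.01,0.02],[0,0,0],1],[[-0.02,0.01,0.02],[0,0,0],1],[[0,0,0],[0,0,0],1],[[0,0,0],[0,0,0],1]]'; python3 look.py w5; python3 - <<'E'
from h import *
m=imaging.camera_model("wrist");p,d=imaging.snapshot("wrist");W=unproj(m,d,True);W[d==0]=9
s=W[(W[...,2]>.05)&(W[...,2]<.062)];s=s[np.hypot(s[:,0]-.492,s[:,1]-.036)<.09];print("rim",len(s),*rect(s),np.median(s[:,2]))
p,d=imaging.snapshot("top");cv2.imwrite("pics/top5.png",p)
E
```

```text
clock: 31.65
tool_pos: [0.4752, 0.0468, 0.2097]
orientation: [-179.7, -0.3, -25.8]
force: [0.3, 0.8, -0.2]
opening: 0.0459
gripper_force: 0.0
clock: 32.05
tool_pos: [0.4321, 0.0667, 0.2453]
orientation: [-179.9, -0.1, -25.8]
force: [-0.1, 0.3, 0.1]
opening: 0.0774
gripper_force: 0.0
32.1 [0.4321 0.0665 0.2446] [-180.    -0.   -25.8] 0.0817
[280 123] [0.4811 0.0143] [42.1 22.7] -25.3 hsv [132.  77. 204.] dist 0.481
[238 123] [0.5044 0.0612] [43.4 24.1] -26.0 hsv [ 25. 189. 218.] dist 0.508
[410  89] [ 0.453  -0.1729] [43.6 30.1] -72.1 hsv [ 26. 197. 238.] dist 0.485
rim 1284 [0.4937 0.0356] [130.9  86.3] 63.6
lid@bench 4245 [ 0.613  -0.0185] [130.6  62.5] 64.5
rim 1270 [0.4937 0.036 ] [130.9  86.1] 63.8 0.056218267781093754
```

View pics/w5.png

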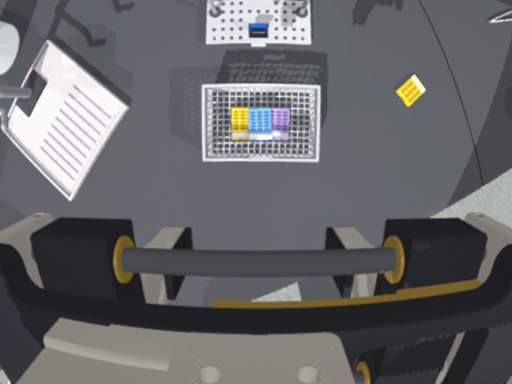

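```bash
python3 -m crank '[[[0.0174,-0.0082,-0.005],[0,0,-8.2],1],[[0.0174,-0.0082,-0.005],[0,0,-8.2],1],[[0.0174,-0.0082,-0.005],[0,0,-8.2],1],[[0.0174,-0.0082,-0.005],[0,0,-8.2],1],[[0.0174,-0.0082,-0.005],[0,0,-8.2],1],[[0.0174,-0.0082,-0.005],[0,0,-8.2],1],[[0.0174,-0.0082,-0.005],[0,0,-8.2],1],[[0.0174,-0.0082,-0.005],[0,0,-8.2],1],[[0.0174,-0.0082,-0.005],[0,0,-8.2],1],[[0.0174,-0.0082,-0.005],[0,0,-8.2],1],[[0.0174,-0.0082,-0.005],[0,0,-8],1]]';python3 -m crank '[[[0,0,0],[0,0,0],1],[[0,0,0],[0,0,0],1]]';python3 look.py
```

```text
clock: 33.3
tool_pos: [0.6241, -0.025, 0.1875]
orientation: [179.9, -0.1, -116.2]
force: [-0.5, 0.5, 0.1]
opening: 0.0874
gripper_force: 0.0
clock: 33.5
tool_pos: [0.6232, -0.0246, 0.1876]
orientation: [179.9, -0.1, -115.8]
force: [-1.1, -0.1, 0.1]
opening: 0.0877
gripper_force: 0.0
33.55 [ 0.6231 -0.0243  0.1883] [ 1.799e+02 -1.000e-01 -1.158e+02] 0.0876
[361 360] [0.6006 0.2956] [41.7 23.1] 62.5 hsv [135.   2. 251.] dist 0.669
[377 204] [0.5015 0.0576] [47.9 32.8] -26.7 hsv [ 26. 160. 238.] dist 0.505
[  3 115] [ 0.9007 -0.2756] [48.3 22.2] 60.8 hsv [ 12. 221.  95.] dist 0.942
[337   7] [ 0.4533 -0.1717] [37.2 31.3] -71.4 hsv [ 24. 186. 219.] dist 0.485
rim 1099 [0.4872 0.0238] [103.2  87.7] 64.0
lid@bench 7862 [ 0.6239 -0.0248] [129.2  86.8] 64.1
```

```bash
python3 -m crank '[[[0.0005,0.0005,-0.03],[0,0,0],1],[[0,0,-0.04],[0,0,0],1],[[0,0,-0.04],[0,0,0],1],[[0,0,-0.025],[0,0,0],1],[[0,0,-0.0125],[0,0,0],1],[[0,0,0],[0,0,0],1],[[0,0,0],[0,0,0],1]]'; python3 -m crank '[[[0,0,0],[0,0,0],-1],[[0,0,0],[0,0,0],-1],[[0,0,0],[0,0,0],-1],[[0,0,0],[0,0,0],-1],[[0,0,0],[0,0,0],-1],[[0,0,0],[0,0,0],-1],[[0,0,0],[0,0,0],-1],[[0,0,0],[0,0,0],-1]]'; python3 -m crank '[[[0,0,0.02],[0,0,0],-1],[[0,0,0.035],[0,0,0],-1],[[0,0,0.035],[0,0,0],-1],[[0,0,0.035],[0,0,0],-1],[[0,0,0.02],[0,0,0],-1],[[0,0,0],[0,0,0],-1],[[0,0,0],[0,0,0],-1]]'
```

```text
clock: 34.25
tool_pos: [0.6248, -0.0231, 0.0433]
orientation: [-179.9, 0.0, -115.8]
force: [0.3, 0.1, 0.2]
opening: 0.0875
gripper_force: 0.0
clock: 35.05
tool_pos: [0.6244, -0.0233, 0.0429]
orientation: [-180.0, 0.0, -115.8]
force: [-0.7, -0.2, 5.8]
opening: 0.0463
gripper_force: 30.0
clock: 35.75
tool_pos: [0.6236, -0.0232, 0.1868]
orientation: [180.0, 0.0, -115.8]
force: [-0.3, 0.2, -0.8]
opening: 0.0463
gripper_force: 30.0
```

```bash
python3 -m crank '[[[-0.03,0.015,0],[0,0,0],-1],[[-0.035,0.015,0],[0,0,0],-1],[[-0.035,0.015,0],[0,0,0],-1],[[-0.0305,0.0151,0],[0,0,0],-1],[[0,0,0],[0,0,0],-1],[[0,0,0],[0,0,0],-1],[[0,0,-0.02],[0,0,0],-1],[[0,0,-0.02],[0,0,0],-1],[[0,0,-0.01],[0,0,0],-1],[[0,0,0],[0,0,0],-1],[[0,0,0],[0,0,0],-1],[[0,0,0],[0,0,0],-1]]'
python3 - <<'E'
from h import *
o=ctrl.get_obs();print(o["tool_pos"],o["orientation"])
q,_=imaging.snapshot("side");cv2.imwrite("pics/side6.png",cv2.resize(q[170:280,215:345],(780,600)))
E
```

```text
clock: 36.95
tool_pos: [0.4942, 0.0368, 0.1377]
orientation: [-180.0, 0.0, -115.8]
force: [0.8, -0.2, -0.5]
opening: 0.0462
gripper_force: 30.0
[0.49424133 0.03683392 0.13774874] [-1.79953203e+02  3.62377476e-02 -1.15831785e+02]
```

View pics/side6.png

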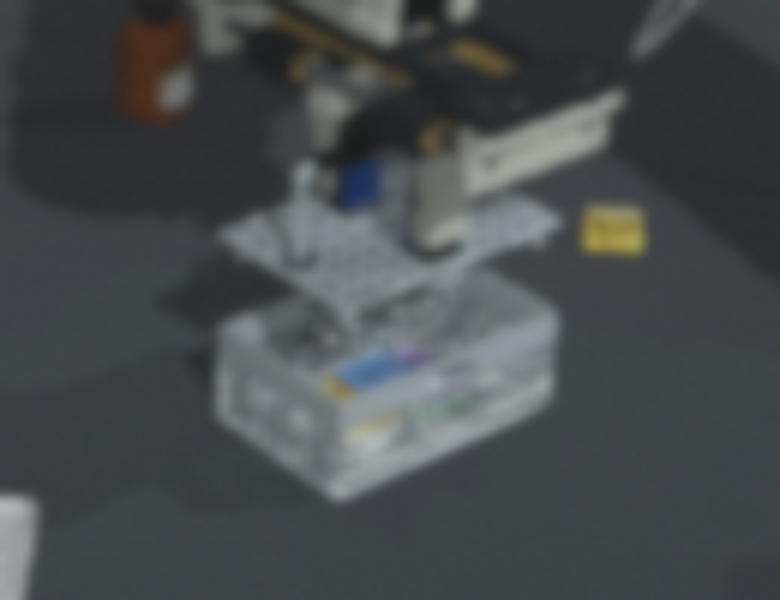

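```bash
python3 -m crank '[[[-0.0007,0,-0.015],[0,0,0],-1],[[0,0,-0.015],[0,0,0],-1],[[0,0,-0.005],[0,0,0],-1],[[0,0,0],[0,0,0],-1],[[0,0,-0.004],[0,0,0],-1],[[0,0,-0.004],[0,0,0],-1],[[0,0,0],[0,0,0],-1]]'
```

```text
clock: 37.7
tool_pos: [0.4927, 0.0368, 0.0939]
orientation: [180.0, -0.0, -115.8]
force: [-0.3, 1.0, -1.5]
opening: 0.0463
gripper_force: 30.0
```

```bash
python3 -m crank '[[[0,0,-0.004],[0,0,0],-1],[[0,0,-0.003],[0,0,0],-1],[[0,0,-0.002],[0,0,0],-1],[[0,0,0],[0,0,0],-1],[[0,0,0],[0,0,0],-1]]';python3 -m crank '[[[0,0,-0.0015],[0,0,0],-1],[[0,0,0],[0,0,0],-1]]'
```

```text
clock: 38.2
tool_pos: [0.4928, 0.0368, 0.0852]
orientation: [180.0, -0.0, -115.8]
force: [-3.4, 0.2, 4.1]
opening: 0.0462
gripper_force: 30.0
clock: 38.4
tool_pos: [0.4928, 0.0367, 0.085]
orientation: [-180.0, -0.0, -115.8]
force: [-9.1, 1.6, 20.2]
opening: 0.0464
gripper_force: 30.1
```

```bash
python3 -m crank '[[[0,0,0.001],[0,0,0],-1],[[0,0,0],[0,0,0],0.2],[[0,0,0],[0,0,0],1],[[0,0,0],[0,0,0],1],[[0,0,0],[0,0,0],1],[[0,0,0],[0,0,0],1],[[0,0,0],[0,0,0],1],[[0,0,0.04],[0,0,0],1],[[0,0,0.04],[0,0,0],1],[[0,0,0.04],[0,0,0],1],[[0,0,0.04],[0,0,0],1]]';python3 -m crank '[[[0,0,0],[0,0,0],1],[[0,0,0],[0,0,0],1]]'
python3 - <<'E'
from h import *
m=imaging.camera_model("wrist");p,d=imaging.snapshot("wrist");W=unproj(m,d,True);W[d==0]=9;print(ctrl.get_obs()["tool_pos"])
S=W.reshape(-1,3);hsv=cv2.cvtColor(p,cv2.COLOR_BGR2HSV)
for n,a,b in(("lid",.052,.066),("bar",.106,.122)):
    s=S[(S[:,2]>a)&(S[:,2]<b)&(np.hypot(S[:,0]-.492,S[:,1]-.036)<.09)];A=np.c_[s[:,:2]-s[:,:2].mean(0),np.ones(len(s))];print(n,len(s),*rect(s),np.linalg.lstsq(A,s[:,2],rcond=None)[0].round(4))
k=((hsv[...,0]>105)&(hsv[...,0]<125)&(hsv[...,1]>150)&(np.hypot(W[...,0]-.492,W[...,1]-.036)<.09)).astype(np.uint8)
for c in cv2.findContours(k,0,1)[0]:
    if cv2.contourArea(c)>15:print("tab",c[:,0].mean(0),rect(ray(m,c[:,0],.083,True)))
cv2.imwrite("pics/w7.png",cv2.resize(p[90:260,180:340],None,fx=3,fy=3))
E
```

```text
clock: 39.5
tool_pos: [0.4925, 0.0367, 0.2462]
orientation: [180.0, 0.0, -115.8]
force: [0.3, 0.0, -1.0]
opening: 0.0877
gripper_force: 0.0
clock: 39.7
tool_pos: [0.493, 0.037, 0.2453]
orientation: [-179.9, 0.1, -115.8]
force: [0.4, -0.6, -0.2]
opening: 0.0871
gripper_force: 0.0
[0.49238656 0.03676698 0.24410326]
lid 7235 [0.4933 0.036 ] [129.7  86.6] 64.2 [ 0.002  -0.0017  0.0592]
bar 1094 [0.4931 0.036 ] [111.4  10.4] 63.9 [0.0125 0.0004 0.1148]
tab [232.52272727 183.06818182] (array([0.5164, 0.022 ]), array([20.2,  7.3]), 63.9)
tab [284.38636364 183.52272727] (array([0.468 , 0.0455]), array([22.2,  7.1]), 59.8)
```

View pics/w7.png

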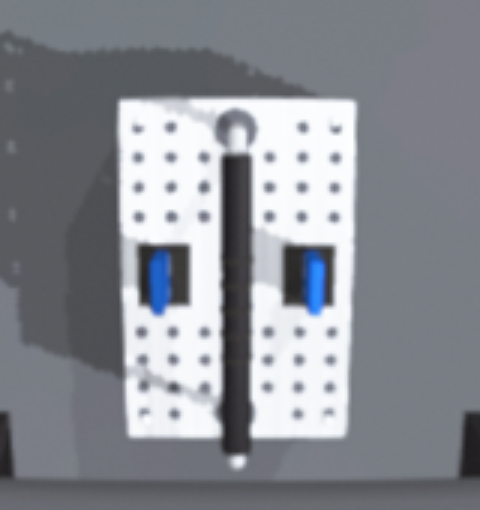

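```bash
python3 -m crank '[[[0.0003,-0.0003,-0.04],[0,0,0],1],[[0,0,-0.04],[0,0,0],1],[[0,0,-0.035],[0,0,0],1],[[0,0,-0.0185],[0,0,0],1],[[0,0,0],[0,0,0],1],[[0,0,0],[0,0,0],1]]';python3 -m crank '[[[0,0,0],[0,0,0],-1],[[0,0,0],[0,0,0],-1],[[0,0,0],[0,0,0],-1],[[0,0,0],[0,0,0],-1],[[0,0,0],[0,0,0],-1],[[0,0,0],[0,0,0],-1],[[0,0,0],[0,0,0],-1],[[0,0,0],[0,0,0],-1],[[0,0,0],[0,0,0],-1]]'; python3 -m crank '[[[0,0,0.005],[0,0,0],-1],[[0,0,0.01],[0,0,0],-1],[[0,0,0.015],[0,0,0],-1],[[0,0,0.02],[0,0,0],-1],[[0,0,0.02],[0,0,0],-1],[[0,0,0.009],[0,0,0],-1],[[0,0,0],[0,0,0],-1],[[0,0,0],[0,0,0],-1],[[0,0,0],[0,0,0],-1]]'
```

```text
clock: 40.35
tool_pos: [0.4927, 0.0362, 0.1105]
orientation: [179.9, -0.1, -115.8]
force: [1.3, -0.2, 1.6]
opening: 0.088
gripper_force: 0.0
clock: 41.25
tool_pos: [0.4931, 0.0364, 0.111]
orientation: [180.0, -0.0, -115.8]
force: [-0.6, 0.2, -0.3]
opening: 0.0212
gripper_force: 0.0
clock: 42.15
tool_pos: [0.4923, 0.0362, 0.189]
orientation: [179.9, -0.1, -115.8]
force: [-0.2, 0.2, -4.3]
opening: 0.0088
gripper_force: 30.0
```

```bash
python3 -m crank '[[[0.001,0.01,0],[0,0,3],-1],[[0.003,0.018,0],[0,0,5],-1],[[0.003,0.02,0],[0,0,5],-1],[[0.003,0.02,0],[0,0,5],-1],[[0.003,0.02,0],[0,0,5],-1],[[0.003,0.02,0],[0,0,5],-1],[[0.003,0.02,0],[0,0,5],-1],[[0.003,0.02,0],[0,0,5],-1],[[0.003,0.02,0],[0,0,5],-1],[[0.003,0.02,0],[0,0,4],-1],[[0.003,0.014,0],[0,0,3],-1],[[0.003,0.008,0],[0,0,0],-1]]';python3 -m crank '[[[0,0,0],[0,0,0],-1],[[0,0,0],[0,0,0],-1],[[0,0,0],[0,0,0],-1]]'
python3 - <<'E'
from h import *
o=ctrl.get_obs();T=o["tool_pos"];print(T,o["orientation"])
q,sd=imaging.snapshot("side");p,td=imaging.snapshot("top");m=imaging.camera_model("wrist");w,wd=imaging.snapshot("wrist")
cv2.imwrite("pics/hang1.png",np.hstack([cv2.resize(q[180:330,110:310],(400,300)),cv2.resize(w,(400,300))]))
W=unproj(m,wd,True);W[wd==0]=9;S=W.reshape(-1,3);r=np.hypot(S[:,0]-T[0],S[:,1]-T[1])
s=S[(r<.08)&(S[:,2]<.16)&(S[:,2]>.1)];print("sheet",len(s),np.median(s[:,2]),*rect(s))
for n,X in(("wrist",S),("top",unproj(imaging.camera_model("top"),td).reshape(-1,3))):
    s=X[(X[:,2]>.148)&(X[:,2]<.178)&(X[:,0]>.57)&(X[:,0]<.70)&(X[:,1]>.22)&(X[:,1]<.37)]
    u=np.array([np.cos(np.radians(24.2)),np.sin(np.radians(24.2))]);a=(s[:,:2]-[.617,.287])@u;b=(s[:,:2]-[.617,.287])@[-u[1],u[0]]
    for g in(-1,1):
        k=(b*g>.015)&(b*g<.05);
        if k.sum()>20: print(n,g,k.sum(),"lat",np.median(b[k]).round(4),"min a",a[k].min().round(4),"slope",np.degrees(np.polyfit(a[k],b[k],1)[0]).round(2),[(round(x,3),np.median(s[k&(abs(a-x)<.003)][:,2]).round(4)) for x in np.arange(-.024,.03,.006) if (k&(abs(a-x)<.003)).any()])
E
```

```text
clock: 43.35
tool_pos: [0.5268, 0.2473, 0.1887]
orientation: [179.9, -0.0, -65.7]
force: [-0.4, 0.2, -4.7]
opening: 0.0092
gripper_force: 30.0
clock: 43.65
tool_pos: [0.5268, 0.2456, 0.1898]
orientation: [180.0, -0.0, -65.9]
force: [-0.9, 0.6, -4.9]
opening: 0.0085
gripper_force: 30.0
[0.52684419 0.2456336  0.18983537] [ 1.79956635e+02 -1.17136736e-02 -6.59076042e+01]
sheet 10479 0.1299583210915358 [0.5287 0.2455] [128.8  86.2] -66.1
wrist -1 1348 lat -0.0337 min a -0.023 slope -0.29 [(np.float64(-0.024), np.float64(0.1713)), (np.float64(-0.018), np.float64(0.1723)), (np.float64(-0.012), np.float64(0.1679)), (np.float64(-0.006), np.float64(0.1639)), (np.float64(-0.0), np.float64(0.1606)), (np.float64(0.006), np.float64(0.1601)), (np.float64(0.012), np.float64(0.1634)), (np.float64(0.018), np.float64(0.167)), (np.float64(0.024), np.float64(0.168))]
wrist 1 558 lat 0.0298 min a -0.0057 slope -2.33 [(np.float64(-0.006), np.float64(0.1636)), (np.float64(-0.0), np.float64(0.1616)), (np.float64(0.006), np.float64(0.1606)), (np.float64(0.012), np.float64(0.1637)), (np.float64(0.018), np.float64(0.1668)), (np.float64(0.024), np.float64(0.1674))]
top -1 115 lat -0.031 min a -0.0238 slope -0.04 [(np.float64(-0.024), np.float64(0.1715)), (np.float64(-0.018), np.float64(0.1711)), (np.float64(-0.012), np.float64(0.1638)), (np.float64(-0.006), np.float64(0.1634)), (np.float64(-0.0), np.float64(0.1596)), (np.float64(0.006), np.float64(0.1622)), (np.float64(0.012), np.float64(0.1668)), (np.float64(0.018), np.float64(0.1686)), (np.float64(0.024), np.float64(0.1679))]
top 1 83 lat 0.0321 min a 0.0346 slope -2.45 []
```

View pics/hang1.png

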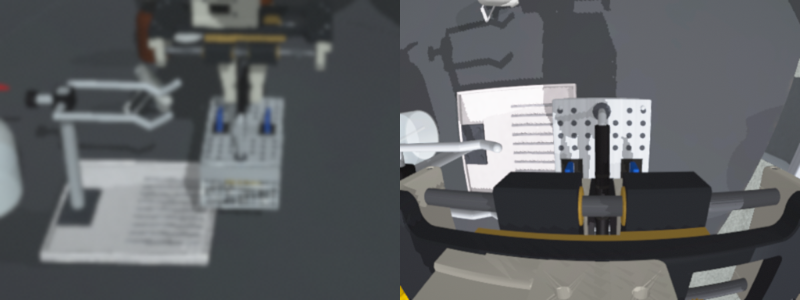

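```bash
python3 -m crank '[[[0,0,0.004],[0,0,0],-1],[[0,0,0.004],[0,0,0],-1],[[0.005,0.0022,0],[0,0,0],-1],[[0.01,0.0044,0],[0,0,0],-1],[[0.014,0.0062,0],[0,0,0],-1],[[0.014,0.0062,0],[0,0,0],-1],[[0.014,0.0062,0],[0,0,0],-1],[[0.014,0.0062,0],[0,0,0],-1],[[0.013,0.0057,0],[0,0,0],-1],[[0.01,0.0044,0],[0,0,0],-1],[[0,0,0],[0,0,0],-1],[[0,0,0],[0,0,0],-1]]'
python3 - <<'E'
from h import *
q,sd=imaging.snapshot("side");cv2.imwrite("pics/hang2.png",cv2.resize(q[180:330,110:310],(800,600)))
E
```

```text
clock: 45.0
tool_pos: [0.621, 0.2878, 0.1973]
orientation: [179.9, -0.0, -65.8]
force: [0.0, 0.6, -4.2]
opening: 0.0091
gripper_force: 30.0
```

View pics/hang2.png

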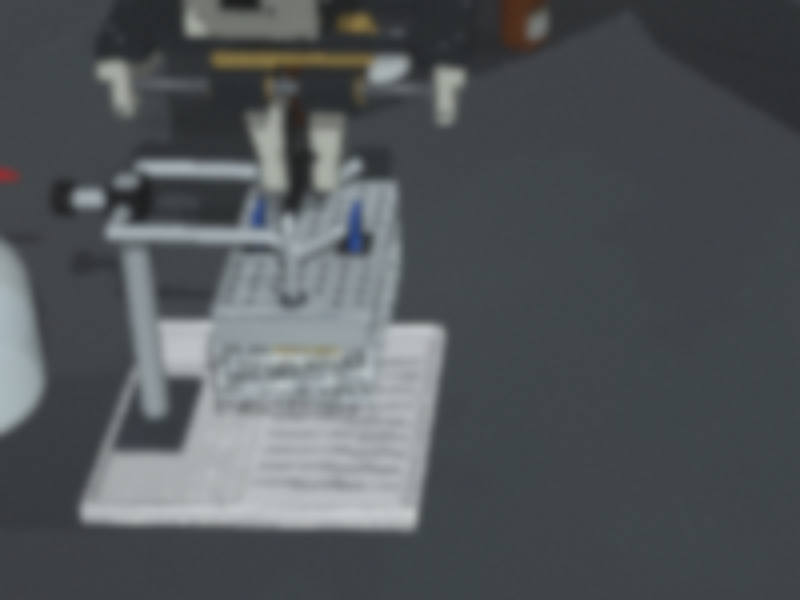

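```bash
python3 -m crank '[[[0,0,-0.006],[0,0,0],-1],[[0,0,-0.008],[0,0,0],-1],[[0,0,-0.005],[0,0,0],-1],[[0,0,-0.002],[0,0,0],-1],[[0,0,0],[0,0,0],-1],[[0,0,0],[0,0,0],-1]]';python3 -m crank '[[[0,0,-0.002],[0,0,0],-1],[[0,0,0],[0,0,0],-1],[[0,0,0],[0,0,0],-1]]'
```

```text
clock: 45.65
tool_pos: [0.6212, 0.288, 0.1772]
orientation: [-180.0, -0.0, -65.8]
force: [-0.6, -0.2, -4.8]
opening: 0.0091
gripper_force: 30.0
clock: 45.95
tool_pos: [0.6211, 0.288, 0.1751]
orientation: [-180.0, 0.0, -65.8]
force: [0.5, 0.1, -4.1]
opening: 0.0087
gripper_force: 30.0
```

```bash
python3 -m crank '[[[0,0,-0.0015],[0,0,0],-1],[[0,0,0],[0,0,0],-1]]';python3 -m crank '[[[0,0,-0.0015],[0,0,0],-1],[[0,0,0],[0,0,0],-1]]';python3 -m crank '[[[0,0,-0.001],[0,0,0],-1],[[0,0,0],[0,0,0],-1]]'
```

```text
clock: 46.15
tool_pos: [0.6213, 0.2881, 0.1741]
orientation: [-180.0, -0.0, -65.8]
force: [-0.9, 0.7, -1.3]
opening: 0.0091
gripper_force: 30.0
clock: 46.35
tool_pos: [0.6214, 0.2881, 0.1738]
orientation: [-179.9, -0.0, -65.8]
force: [-4.0, -0.2, 6.5]
opening: 0.0092
gripper_force: 30.0
clock: 46.55
tool_pos: [0.6215, 0.2881, 0.1736]
orientation: [-179.9, -0.0, -65.8]
force: [-5.5, -1.5, 10.5]
opening: 0.0088
gripper_force: 30.0
```

```bash
python3 -m crank '[[[0,0,0.002],[0,0,0],-1],[[0,0,0],[0,0,0],-0.7],[[0,0,0],[0,0,0],-0.5],[[0,0,0],[0,0,0],-0.2],[[0,0,0],[0,0,0],-0.1],[[0,0,0],[0,0,0],-0.1],[[0,0,0.02],[0,0,0],-0.1],[[0,0,0.03],[0,0,0],-0.1],[[0,0,0.04],[0,0,0],-0.1],[[0,0,0.03],[0,0,0],-0.1]]';python3 -m crank '[[[-0.03,-0.02,0],[0,0,0],-0.1],[[-0.04,-0.03,0],[0,0,0],-0.1],[[-0.04,-0.03,0],[0,0,0],-0.1],[[-0.03,-0.03,0],[0,0,0],-0.1],[[0,0,0],[0,0,0],-0.1],[[0,0,0],[0,0,0],-0.1],[[0,0,0],[0,0,0],-0.1],[[0,0,0],[0,0,0],-0.1],[[0,0,0],[0,0,0],-0.1],[[0,0,0],[0,0,0],-0.1]]'
python3 - <<'E'
from h import *
q,sd=imaging.snapshot("side");p,d=imaging.snapshot("top")
cv2.imwrite("pics/hang3.png",np.hstack([cv2.resize(q[180:330,110:310],(400,300)),cv2.resize(p[130:220,90:210],(400,300))]))
S=unproj(imaging.camera_model("top"),d).reshape(-1,3)
for n,a,b in(("bar",.163,.18),("sheet",.1,.125)):
    s=S[(S[:,2]>a)&(S[:,2]<b)&(np.hypot(S[:,0]-.6214,S[:,1]-.287)<.085)];print(n,len(s),*rect(s),np.median(s[:,2]))
    A=np.c_[s[:,:2]-s[:,:2].mean(0),np.ones(len(s))];print(np.linalg.lstsq(A,s[:,2],rcond=None)[0].round(3))
E
```

```text
clock: 47.55
tool_pos: [0.6215, 0.288, 0.2955]
orientation: [-179.9, -0.0, -65.8]
force: [0.5, 1.0, 0.1]
opening: 0.0394
gripper_force: 0.0
clock: 48.55
tool_pos: [0.4814, 0.1783, 0.2925]
orientation: [179.9, -0.0, -65.8]
force: [0.3, -0.3, 0.2]
opening: 0.0397
gripper_force: 0.0
bar 317 [0.6512 0.3021] [103.3  92.9] -66.8 0.16820210216836246
[-0.009  0.001  0.168]
sheet 623 [0.6187 0.2894] [130.3  87. ] -66.7 0.11345583380119148
[0.016 0.015 0.113]
```

View pics/hang3.png

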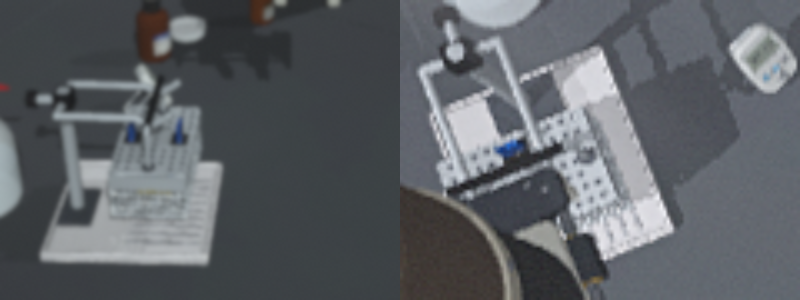

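```bash
python3 -m crank '[[[0,0,0],[0,0,0],-0.1],[[0,0,0],[0,0,0],-0.1],[[0,0,0],[0,0,0],-0.1],[[0,0,0],[0,0,0],-0.1],[[0,0,0],[0,0,0],-0.1],[[0,0,0],[0,0,0],-0.1],[[0,0,0],[0,0,0],-0.1],[[0,0,0],[0,0,0],-0.1],[[0,0,0],[0,0,0],-0.1],[[0,0,0],[0,0,0],-0.1]]'; python3 -c "
from plant import close_job
print(close_job())"
```

```text
clock: 49.65
tool_pos: [0.4811, 0.178, 0.2931]
orientation: [180.0, -0.0, -65.8]
force: [0.8, -0.8, 0.2]
opening: 0.0395
gripper_force: 0.0
the job is handed in; nothing more can be done
None
```

The job is handed in: the white, green, lilac, blue and farthest yellow cassettes are in the basket (no pink one was on the bench), and the lid is back on with both tabs out. The basket hangs level in the V of both prongs with the robot clear of it; no verdict was returned.

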